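Ease the panel press by one ratchet notch

ROBOT

A 6-joint arm with a two-finger parallel gripper is mounted at the origin on the work surface. World frame = base frame: x ahead of the robot, y to its left, z up, the work surface at z = 0. Lengths are in m, angles in rad, forces in N, time in s.
With the tool pointing down it reaches from about 0.375 to 0.925 m from the base axis. Payload 5.7 kg.
Tool frame: the origin (TCP) lies between the finger pads; the fingertips stand 8 mm ahead of it and the grasp point (between the pads) lies 11 mm behind it (arm.tips_ahead is the z of the fingertips in the tool frame, in m); z points along the fingers, y is the direction in which the jaws open and shut (so a half turn about z gives the same grasp; the last joint's range is limited). The gripper opens to 88 mm and grips with 3 to 60 N. Pads are 20 mm wide; open, the fingers measure 115 mm over their backs; the gripper's body (75 mm by 178 mm) begins 61 mm behind the grasp point.
Start: joints at [1.201, 0.359, 1.51, -0, 1.272, -0.115], TCP at [0.151, 0.581, 0.194] pointing down, gripper open.
Joint ranges: [-2.97, 2.97], [-1.01, 2.36], [0.21, 2.38], [-0.96, 4.11], [0.2, 2.71], [-2.98, 2.98]. Speed limits (rad/s): [2.39, 2.39, 3.14, 3.14, 3.14, 3.14].

INTERFACE

Orientations are given as a unit quaternion [x, y, z, w].
In Python, from rig import arm, camera, get_calibration gives the robot as it stands.
- The arm moves only by the shell command python3 -m jog 'ROWS' [FORCE]. ROWS is JSON, a list of rows, each a list of 3 entries, a list of its own where there are three numbers: the closure, from 0 (fully open) to 1 (shut), then the shift along the world's x, y, z in mm, then the turn, a rotation vector about the world's x, y, z in rad. A call has exactly 10 rows; each row shifts and turns the pose as measured when the row begins; what a row does not reach is not made up. A row lasts 1/10 s, in which the tool goes at most 50 mm and 8.59 degrees, less where a joint would pass 70% of its speed; a pose out of reach is approached as far as the arm can. A call is refused whole if a number of a shift passes 50 or a number of a turn 0.15, either way. A call with a gripper value outside its range is refused whole. The fingers move at their own pace and stop on an object; FORCE is the grip in N (left out, the last holds). Time passes only in rows, so rows that do not move let the fingers close, or fill a call up. It gives the time, the measured TCP pose, the force and the opening at its end, in the units of the state.
- arm.get_state(): the state, without advancing time (a new reading comes with each control period).
- camera(name): name is "scene" or "top"; returns the picture (400x640x3 uint8, red, green, blue); there is no depth.
- get_calibration(name): a dict with "mtx" (3x3 intrinsics, pixels), "rvec" (rotation vector, rad) and "tvec" (3), from world to camera coordinates, as OpenCV has them. Camera axes: x right, y down, z forward; pixel columns grow to the right and rows downward; lengths in m; the calibration is good to about 2 mm. A picture is of the moment at which its call begins. get_calibration takes no time and is no camera call.
- arm.finish_job(): hands the job in, once; it reports no verdict.
The state is a dict: "t": time; "q": joint angles; "qd": joint speeds; "joint_efforts": joint torques, N m; "position": TCP position; "eef_rot": TCP orientation; "contact_force": force on the tool from outside, world axes, zero at the start; "torque": the same for the moment, N m; "opening": finger opening in m.
Only numpy, scipy, OpenCV 4.12 (cv2) and the standard library are available. Lean on these libraries where they do the work, as an engineer would, in place of code of your own. Each camera call takes 0.05 s, during which the arm holds its last target.

TASK

Slacken the gluing press by exactly one notch: with the fingertips, push the pawl's thumb lever over so that the pawl lifts out of the ratchet wheel and stays thrown back, then push the upper spoke to turn the wheel backward (its top away from the robot, towards the clamped panel) by one tooth and no more. Finally tip the pawl back so that its nose drops fully home in the next notch. Only push gently, do not grip the lever or the spokes, and leave the loose things around it where they are.

Things in the scene. Friction and masses are not known exactly. Their poses are not given: they have to be found in the camera images.
- press: Gluing press fixed to the bench: plywood bed 18 mm thick, two dark iron cheeks up to 174 mm high (y = -50, +75 mm), panel clamped at x = 105 to 195 mm, up to 125 mm high. Origin: on the bench surface below the wheel shaft; x from the shaft to the clamped panel (away from the robot, yaw within 0.4 rad), y along the shaft, z up. Offsets in other entries are in this frame, heights above the bench.
- wheel (a joint): Turn (rad) of the steel wheel about its shaft: disc of 10 teeth (one notch = 0.628) and four spokes, one part. Starts at -0.10 to 0, GROWS as it turns backward: top and upper spoke move to +x. The engaged pawl blocks that. Pawl out, it stays where left (bearing 0.15 N m, 1.5 N at a grip). The pawl then drops home in the next notch if this reads 0.48 to 0.64; past 0.65 it lands on a tooth.
- spoke_end (a point): Outer end of the upper spoke, 112 mm from the shaft, in the spoke plane y = -95 mm. The outer 40 mm of each of the four spokes is a round wooden grip 18 mm thick. At wheel value q this spoke leans (q - 0.314) rad from vertical towards +x, so at first 18 to 24 degrees to -x. Nothing stands within 80 mm to its -x or +x side at its height.
- wheel_center (a point): Centre of the toothed disc, on the shaft: x = 0, y = 0, 145 mm high. Disc 18 mm thick (along y), 106 mm across the teeth, so it reaches 198 mm high.
- pawl (a joint): Turn (rad) of the throw-over pawl: 0 = nose fully home between two teeth, 1.08 = thrown right back against its stop. Gravity holds it at either end: it balances at about 0.4 and falls to the nearer end, so push it past 0.7 (or back below 0.2) and let it go. Less than 1 N at the ball moves it.
- pawl_pivot (a point): Pawl pivot (axis along y): x = 73 mm, y = 0, 163 mm high. From it the nose arm, 54 mm long, points to -x and up, onto the teeth, and a thumb lever (9 mm rod) stands up.
- pawl_knob (a point): Centre of the 22 mm steel ball on the end of the pawl's thumb lever, 85 mm from the pivot, y = 0. At pawl value p the lever leans (p - 0.314) rad from vertical towards +x: pawl home, the ball is 244 mm high at x = 47 mm; thrown back, 224 mm high at x = 132 mm. Pushing the ball to +x lifts the nose out of the teeth; pushing it to -x drops the nose back.
- dowel: loose wooden dowel stub, 22 mm diameter, 60 mm tall, standing on the press bed; origin under its centre. Leave alone
- pot: loose small amber jar with metal cap, 42 mm diameter, 50 mm tall, standing on the press bed; origin under its centre. Leave alone
- pencil: loose flat carpenter's pencil 170 x 13 x 8 mm lying on the bench beside the press (its -y side); origin under its centre. Leave alone
- driver: loose screwdriver lying on the bench beside the press (its +y side); origin under its middle. Leave alone
- glue: loose white glue bottle, 60 mm diameter, 170 mm tall; origin under its centre. Leave alone
- mallet: loose wooden mallet lying on the bench, head 65 x 115 x 60 mm, handle to -x of its head; origin on its underside. Leave alone
- offcut: loose wood offcut 90 x 50 x 35 mm; origin under its centre. Leave alone

How it is judged:
On the way, in this order (a step that is already met when the one before it is completed fails the run):
1. the pawl is thrown back out of the teeth, the wheel not yet turned (value of joint pawl above 0.7 rad and value of joint wheel below 0.2 rad), for 0.2 s.
2. the wheel is pushed back about one notch while the pawl is out (value of joint pawl above 0.7 rad and value of joint wheel between 0.42 and 0.8 rad), for 0.2 s.
At the end, for the whole second after the job is handed in: The wheel rests one notch (0.628 rad) back from its first notch, between 0.42 and 0.72 rad, and the pawl is home between the teeth (joint below 0.06 rad) (value of joint pawl below 0.06 rad and value of joint wheel between 0.42 and 0.72 rad and velocity of joint wheel between -0.05 and 0.05 rad/s); the robot touches nothing.
It fails at once if the wheel is let back by more than one notch (value of joint wheel above 0.95 rad).
It fails at once if the press is forced or its lever or spokes are gripped (over 25 N) (contact force between the fingers and press above 25 N).
It fails at once if a loose thing is lifted or moved more than 30 mm (distance of any of dowel, pot, pencil, driver, glue, mallet, offcut from where it was at the start of the episode above 0.03 m).
It also fails if it takes over 64 s, if anything falls off the work surface, if the arm or the gripper's body presses on something with over 40 N, if the wrist force passes 120 N, or if a joint passes its speed limit or range.

## Working session

There is one attempt and no reset: what is moved stays moved. The work goes in short steps, Python scripts to look and compute and a shell command to move; the robot and the scene stay as the last step left them, time stands still between calls to the robot, and variables do not carry over. Pictures are saved under pics/ and viewed, and the job is handed in when it is done.

```bash
ls; mkdir -p pics; python3 - <<'E'
from rig import arm,camera,get_calibration
import cv2
for n in("scene","top"):
    cv2.imwrite(f"pics/{n}0.png",camera(n)[:,:,::-1])
    c=get_calibration(n);print(n,c)
print(arm.get_state(),arm.tips_ahead)
E
```

```text
pics
scene {'mtx': array([[506.95133657,   0.        , 324.13685025],
       [  0.        , 506.95133657, 196.95417097],
       [  0.        ,   0.        ,   1.        ]]), 'rvec': array([ 2.19447408,  1.42566195, -0.45705124]), 'tvec': array([-0.20924622, -0.30908   ,  1.97121675])}
top {'mtx': array([[381.6911726 ,   0.        , 322.10548808],
       [  0.        , 381.6911726 , 193.95054372],
       [  0.        ,   0.        ,   1.        ]]), 'rvec': array([ 2.17046857, -2.23329714,  0.08775148]), 'tvec': array([-0.00920775,  0.54422537,  1.25534485])}
{'t': 0.1, 'q': array([ 1.20091947e+00,  3.59425508e-01,  1.51130795e+00,  2.46540121e-05,
        1.27250235e+00, -1.15108057e-01]), 'qd': array([-0.00041006, -0.00300856, -0.00178419, -0.00071251,  0.00117559,
        0.00031798]), 'joint_efforts': array([ 1.64958368e-05, -5.16347086e+01, -2.71405470e+01,  6.76302309e-02,
        2.75652681e-02, -8.42681743e-06]), 'position': array([0.15097493, 0.58001129, 0.19320432]), 'eef_rot': array([ 1.27043733e-01,  9.91896776e-01, -7.94714950e-04, -2.08715409e-04]), 'contact_force': array([-0.11082143,  0.03117578, -0.27903459]), 'torque': array([-0.00795502,  0.04084284,  0.04383265]), 'opening': 0.08781144544078738} 0.008
```

View pics/scene0.png

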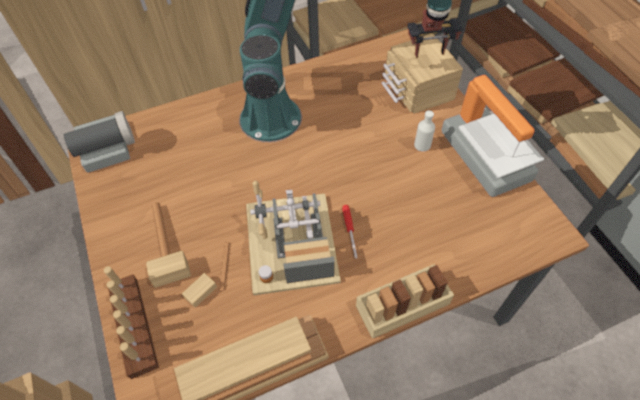

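View pics/top0.png

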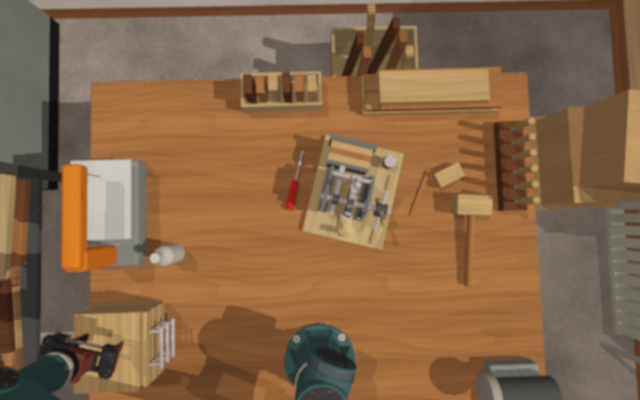

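The scene view shows the press at about (292,240), the top view at about (354,190). The loose things lie to either side of it. I'll enlarge both.

```bash
python3 - <<'E'
import cv2
a=cv2.imread("pics/top0.png")[125:260,285:425]
cv2.imwrite("pics/topz.png",cv2.resize(a,(616,594),interpolation=cv2.INTER_CUBIC))
a=cv2.imread("pics/scene0.png")[170:300,235:365]
cv2.imwrite("pics/scenez.png",cv2.resize(a,(598,598),interpolation=cv2.INTER_CUBIC))
E
```

```text
(no output)
```

View pics/topz.png

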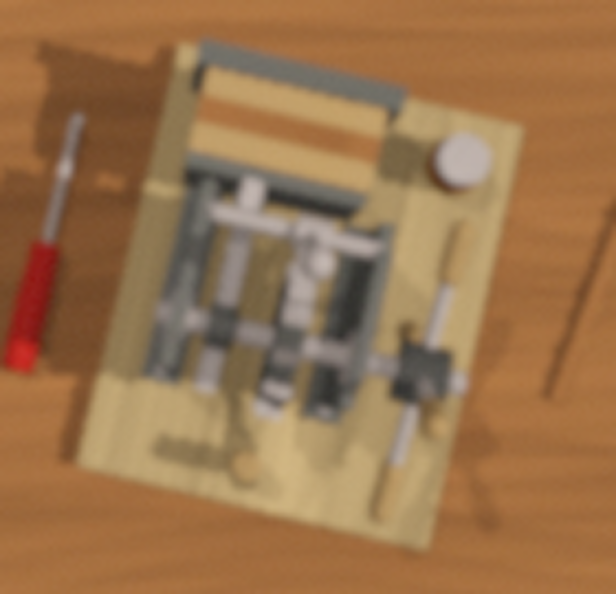

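View pics/scenez.png

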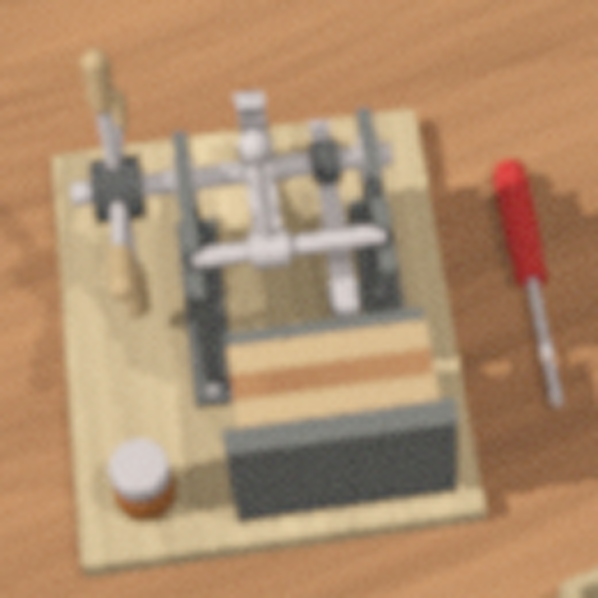

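The zoom shows the knob at zoom pixel (320,262) in top and (252,140) in scene. The spoke hub is at (420,372) top and (118,188) scene. The shaft ends are at (165,312)–(460,380) top and (75,192)–(390,155) scene. I'll triangulate these.

```bash
cat > h.py <<'E'
import cv2,numpy as np
from rig import get_calibration
C={n:get_calibration(n) for n in("scene","top")}
def ray(n,uv):
    c=C[n];R=cv2.Rodrigues(c["rvec"])[0];o=-R.T@np.ravel(c["tvec"])
    d=R.T@np.linalg.inv(c["mtx"])@np.array([uv[0],uv[1],1.]);return o,d/np.linalg.norm(d)
def plane(n,uv,z):
    o,d=ray(n,uv);return o+d*(z-o[2])/d[2]
def tri(us,ut):
    A=np.zeros((3,3));b=np.zeros(3);rs=[ray("scene",us),ray("top",ut)]
    for o,d in rs:
        P=np.eye(3)-np.outer(d,d);A+=P;b+=P@o
    x=np.linalg.solve(A,b);return x,[np.linalg.norm((np.eye(3)-np.outer(d,d))@(x-o)) for o,d in rs]
def proj(n,p):
    c=C[n];return cv2.projectPoints(np.atleast_2d(np.array(p,float)),c["rvec"],c["tvec"],c["mtx"],None)[0].reshape(-1,2)
zt=lambda u,v:(285+u/4.4,125+v/4.4)
zs=lambda u,v:(235+u/4.6,170+v/4.6)
E
python3 - <<'E'
from h import *
np.set_printoptions(precision=4,suppress=True)
print("cam",ray("top",(0,0))[0],ray("scene",(0,0))[0])
print("knob",tri(zs(252,140),zt(320,262)))
print("hub",tri(zs(118,188),zt(420,372)))
L,Rr=plane("top",zt(165,312),.145),plane("top",zt(460,380),.145)
print("shaft top",L,Rr,"yaw",np.arctan2(*( (Rr-L)[[0,1]]*[1,-1])))
L,Rr=plane("scene",zs(390,155),.145),plane("scene",zs(75,192),.145)
print("shaft scene",L,Rr,"yaw",np.arctan2(*( (Rr-L)[[0,1]]*[1,-1])))
# bed edges from top at 18mm
c=[plane("top",zt(*p),.018) for p in((523,125),(430,548),(80,463))]
print("bed",c)
e=c[0]-c[1];print("yaw",np.arctan2(e[1],e[0]));e=c[2]-c[1];print("yaw",np.arctan2(-e[0],e[1]),np.linalg.norm(c[0]-c[1]),np.linalg.norm(e))
c=[plane("scene",zs(*p),.018) for p in((485,515),(82,570),(52,157),(415,112))]
e=c[1]-c[2];print("yaw scene",np.arctan2(e[1],e[0]));e=c[3]-c[2];print(np.arctan2(-e[0],e[1]));print(c)
E
```

```text
cam [0.4701 0.0035 1.285 ] [ 1.3387 -0.3303  1.4573]
knob (array([ 0.5534, -0.1172,  0.2485]), [np.float64(0.000329140166737901), np.float64(0.00032914016673787726)])
hub (array([ 0.4848, -0.1949,  0.1447]), [np.float64(0.0004144703111293362), np.float64(0.00041447031112938783)])
shaft top [ 0.5304 -0.0229  0.145 ] [ 0.4784 -0.2223  0.145 ] yaw -0.2549043352344136
shaft scene [ 0.5359 -0.0183  0.145 ] [ 0.4763 -0.2218  0.145 ] yaw -0.28491431501512243
bed [array([ 0.6724, -0.3034,  0.018 ]), array([ 0.3539, -0.2198,  0.018 ]), array([0.4254, 0.0413, 0.018 ])]
yaw -0.25667592525979493
yaw -0.2672229771457399 0.3293388150123039 0.2707754031864291
yaw scene -0.2672716490092009
-0.27600495505689093
[array([ 0.7485, -0.0445,  0.018 ]), array([ 0.6754, -0.3041,  0.018 ]), array([ 0.3567, -0.2169,  0.018 ]), array([0.4307, 0.0441, 0.018 ])]
```

Estimates agree: origin ≈ (0.509, −0.104) and yaw ≈ −0.265. Knob height comes out at 248 mm against the nominal 244, so it checks. The jaws already open along the press y axis, so no turn is needed. I'll shut the fingers and travel high.

```bash
python3 -m jog '[[1,[5,-10,45],[0,0,0]],[1,[10,-20,40],[0,0,0]],[1,[20,-40,20],[0,0,0]],[1,[22,-43,0],[0,0,0]],[1,[22,-43,0],[0,0,0]],[1,[22,-43,0],[0,0,0]],[1,[22,-43,0],[0,0,0]],[1,[22,-43,0],[0,0,0]],[1,[22,-43,0],[0,0,0]],[1,[22,-43,0],[0,0,0]]]' 5
```

```text
t: 1.1
position: [0.3403, 0.1981, 0.2979]
eef_rot: [0.121, 0.993, -0.003, 0.0]
contact_force: [1.3, -0.4, 0.4]
opening: 0.0115
```

```bash
python3 -m jog '[[1,[20,-38,0],[0,0,0]],[1,[20,-38,0],[0,0,0]],[1,[20,-38,0],[0,0,0]],[1,[20,-38,0],[0,0,0]],[1,[20,-38,0],[0,0,0]],[1,[20,-38,0],[0,0,0]],[1,[20,-38,0],[0,0,0]],[1,[16,-30,0],[0,0,0]],[1,[0,0,0],[0,0,0]],[1,[0,0,0],[0,0,0]]]'
python3 - <<'E'
from rig import camera
import cv2
for n,(r,c) in dict(top=(100,275),scene=(150,215)).items():
    a=camera(n)[:,:,::-1][r:r+150,c:c+160]
    cv2.imwrite(f"pics/{n}1.png",cv2.resize(a,(640,600),interpolation=cv2.INTER_CUBIC))
E
```

```text
t: 2.1
position: [0.4992, -0.1174, 0.295]
eef_rot: [0.126, 0.992, -0.002, -0.001]
contact_force: [-0.0, 0.3, 0.2]
opening: 0.0004
```

View pics/scene1.png

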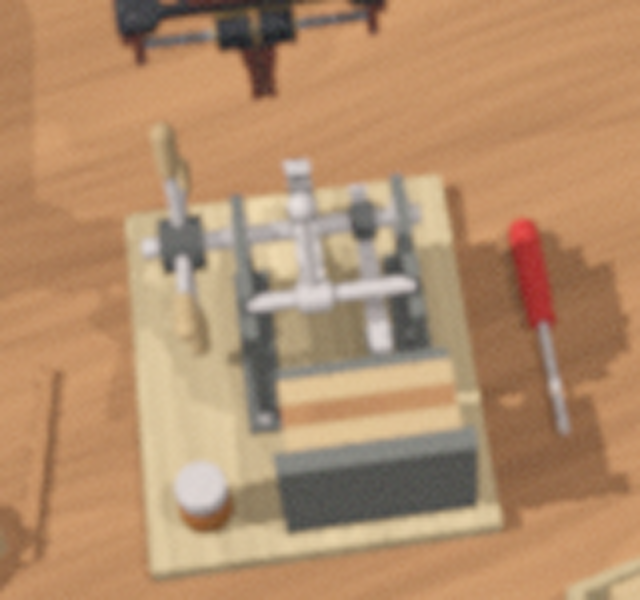

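The fingers are shut and their tip is at zoom (260,95), behind the press. The knob is near (300,200). I'll project the nominal points to check the fit.

```bash
cat >> h.py <<'E'
YAW=-.265;O=np.array([.509,-.104,0])
def W(x,y,z):
    c,s=np.cos(YAW),np.sin(YAW);return O+np.array([c*x-s*y,s*x+c*y,z])/1000
def Lc(p):
    c,s=np.cos(YAW),np.sin(YAW);d=np.array(p)-O;return np.array([c*d[0]+s*d[1],-s*d[0]+c*d[1],d[2]])*1000
def knob(p): a=p-.3142;return W(73+85*np.sin(a),0,163+85*np.cos(a))
def spoke(q,r=112): a=q-.3142;return W(r*np.sin(a),-95,145+r*np.cos(a))
E
python3 - <<'E'
from h import *
np.set_printoptions(precision=1,suppress=True)
P=[np.array([.4992,-.1174,.287]),knob(0),spoke(-.05),spoke(-.05+np.pi/2),spoke(-.05-np.pi/2),W(0,-95,145),W(73,0,163),W(0,75,145),W(73+54*np.cos(np.pi-.4),0,163+54*np.sin(.4))]
print(((proj("scene",P)-[215,150])*4)); print((proj("top",P)-[275,100])*4); print(Lc([.4992,-.1174,.295]))
from rig import arm;import cv2
a=cv2.imread("pics/scene1.png")
for p in (proj("scene",P)-[215,150])*4: cv2.circle(a,tuple(int(v) for v in p),3,(0,0,255),1)
b=cv2.imread("pics/top1.png")
for p in (proj("top",P)-[275,100])*4: cv2.circle(b,tuple(int(v) for v in p),3,(0,0,255),1)
cv2.imwrite("pics/s1o.png",a);cv2.imwrite("pics/t1o.png",b)
E
```

```text
[[266.7 114.5]
 [300.8 205.6]
 [159.2 121.6]
 [185.2 333.9]
 [176.8 162.1]
 [180.7 242.9]
 [312.6 294.6]
 [399.7 213.5]
 [303.2 223.9]]
[[340.2 415.5]
 [328.2 337.5]
 [436.1 493.3]
 [464.3 297.8]
 [383.  571.9]
 [422.5 438.8]
 [324.1 312.3]
 [201.8 385.6]
 [311.6 375.9]]
[ -5.9 -15.5 295. ]
```

View pics/s1o.png

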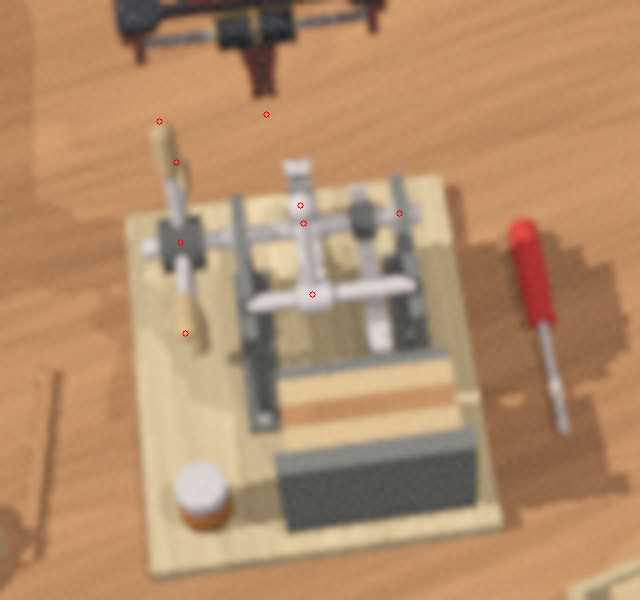

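View pics/t1o.png

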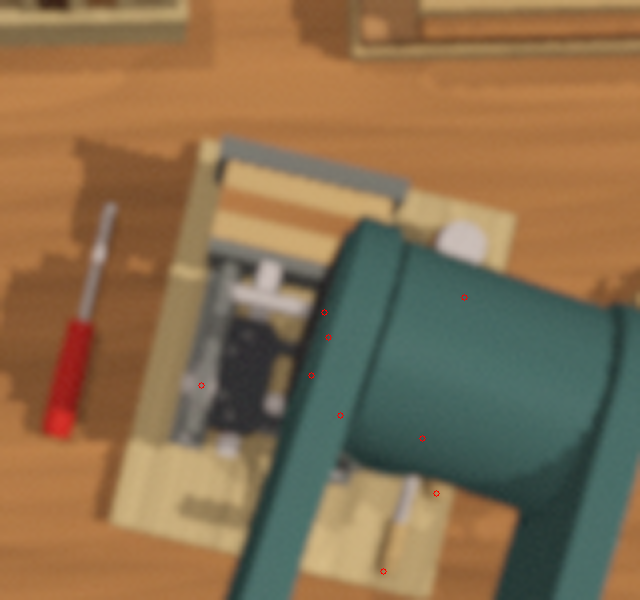

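The overlay fits the press well. The fingertip shows at (262,97) against a predicted (267,114), so I'll check the state again.

```bash
python3 - <<'E'
from h import *
from rig import arm,camera
s=arm.get_state();print(s['t'],s['position'],s['eef_rot'],abs(s['qd']).max(),s['opening'])
from scipy.spatial.transform import Rotation as R
print(R.from_quat(s['eef_rot']).as_matrix().round(3))
a=camera("scene")[:,:,::-1][130:200,250:320]
cv2.imwrite("pics/tip.png",cv2.resize(a,(560,560),interpolation=cv2.INTER_CUBIC))
Rm=R.from_quat(s['eef_rot']).as_matrix()
print([ (proj("scene",s['position']+Rm@np.array(v))-[250,130])*8 for v in ([0,0,.008],[0,0,-.011],[0,0,-.08],[.01,.0135,.008],[-.01,.0135,.008],[.01,-.0135,.008],[-.01,-.0135,.008])])
E
```

```text
2.2 [ 0.49902491 -0.11658706  0.29531756] [ 0.12518421  0.99212969 -0.00256933 -0.00099349] 0.015303843583770746 0.0005069640027620741
[[-0.969  0.248 -0.003]
 [ 0.248  0.969 -0.005]
 [ 0.001 -0.005 -1.   ]]
[array([[255.21070939, 387.4260823 ]]), array([[250.84715569, 355.77101749]]), array([[234.16082467, 234.72131227]]), array([[289.34567773, 360.06040226]]), array([[296.07720995, 404.57731155]]), array([[214.59418876, 370.37976692]]), array([[220.7628098 , 415.04263635]])]
```

View pics/tip.png

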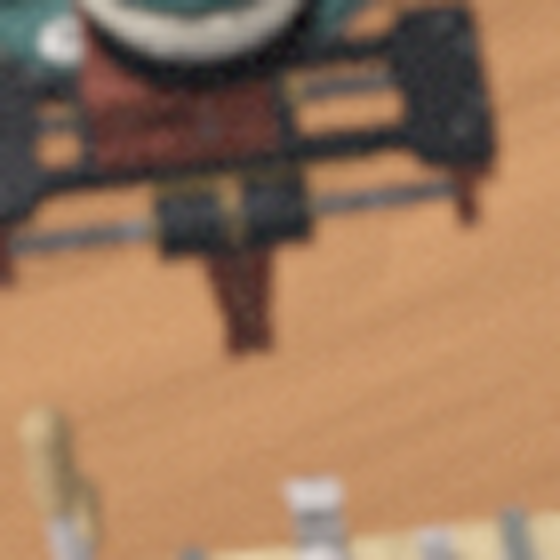

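The visible fingertip sits about 15 mm from the prediction in the image. I'll check whether the body outline fits.

```bash
python3 - <<'E'
from h import *
from rig import arm,camera
from scipy.spatial.transform import Rotation as R
s=arm.get_state();Rm=R.from_quat(s['eef_rot']).as_matrix()
a=camera("scene")[:,:,::-1][110:200,220:320]
a=cv2.resize(a,(800,720),interpolation=cv2.INTER_CUBIC)[:600]
def d(vs,col):
    p=(proj("scene",[s['position']+Rm@np.array(v) for v in vs])-[220,110]+.5)*8
    cv2.polylines(a,[p.astype(int).reshape(-1,1,2)],True,col,1)
for z,c in((-.072,(0,255,255)),(-.172,(0,255,0))): d([(.0375,.089,z),(-.0375,.089,z),(-.0375,-.089,z),(.0375,-.089,z)],c)
for z,c in((-.072,(255,0,255)),(.008,(255,0,0)),(-.011,(255,255,0))): d([(.01,.0135,z),(-.01,.0135,z),(-.01,-.0135,z),(.01,-.0135,z)],c)
cv2.imwrite("pics/tip2.png",a)
E
```

```text
(no output)
```

View pics/tip2.png

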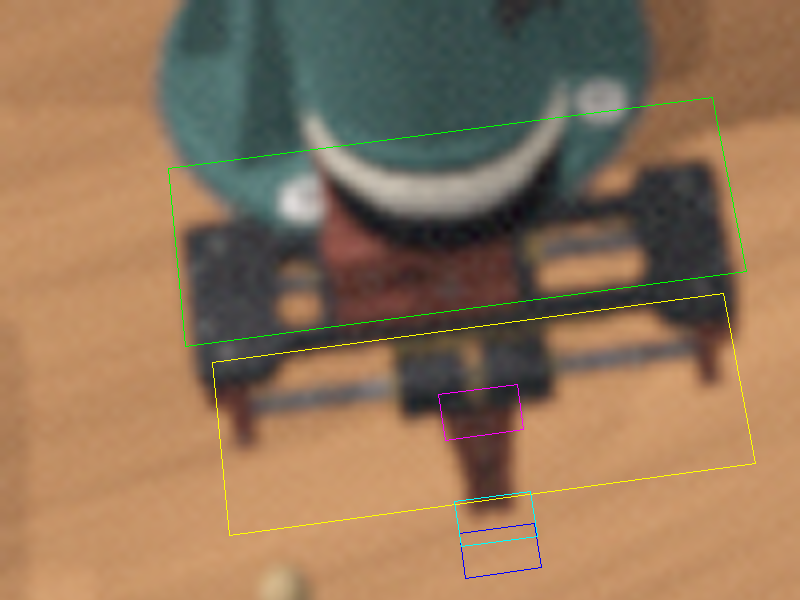

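The gripper's drawn shape doesn't settle the tip height: it could be up to about 19 mm higher than stated. I'll pick a height that works either way, TCP z ≈ 0.230, and approach the knob gently from its −x side, watching the force and pictures.

```bash
python3 -m jog '[[1,[4,15,0],[0,0,0]],[1,[0,0,-25],[0,0,0]],[1,[0,0,-25],[0,0,0]],[1,[0,0,-12],[0,0,0]],[1,[0,0,0],[0,0,0]],[1,[5,-1,0],[0,0,0]],[1,[5,-1,0],[0,0,0]],[1,[5,-1,0],[0,0,0]],[1,[0,0,0],[0,0,0]],[1,[0,0,0],[0,0,0]]]'
cat > look.py <<'E'
import sys
from h import *
from rig import arm,camera
s=arm.get_state();print(s['t'],s['position'].round(4),"local",Lc(s['position']).round(1),"F",s['contact_force'].round(2))
a=camera("scene")[:,:,::-1][150:250,235:345]
cv2.imwrite(f"pics/{sys.argv[1]}.png",cv2.resize(a,(660,600),interpolation=cv2.INTER_CUBIC))
E
python3 look.py a1
```

```text
t: 3.3
position: [0.5208, -0.0984, 0.2383]
eef_rot: [0.121, 0.993, -0.003, 0.004]
contact_force: [0.0, 0.6, -0.3]
opening: 0.0002
3.3 [ 0.5208 -0.0984  0.2383] local [  9.9   8.5 238.3] F [ 0.02  0.56 -0.32]
```

View pics/a1.png

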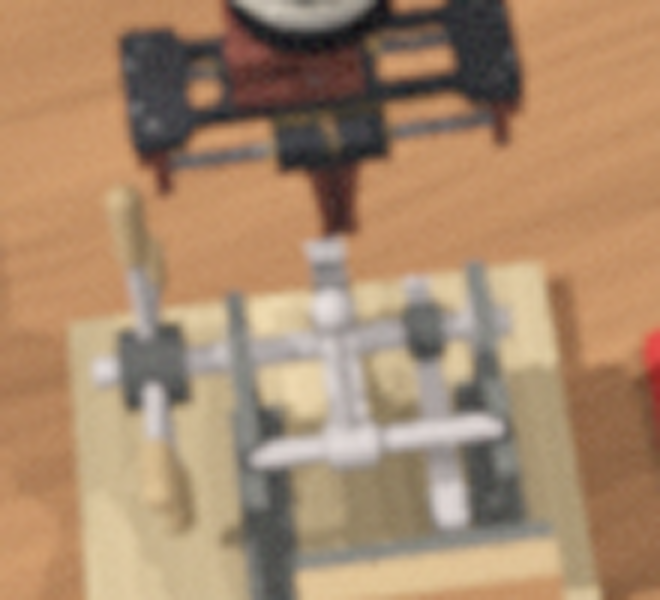

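```bash
python3 - <<'E'
from h import *
for z in (.23,.249,.26):print(z,(proj("scene",[W(10,8.5,z*1000),W(20,8.5,z*1000),W(0,8.5,z*1000)])-[235,150]+.5)*6)
print((proj("scene",knob(0))-[235,150]+.5)*6)
E
```

```text
0.23 [[345.24485765 263.00533681]
 [347.54835669 279.69524324]
 [342.95846516 246.43937511]]
0.249 [[342.49674077 240.85176795]
 [344.8145495  257.63687684]
 [340.19632803 224.19263741]]
0.26 [[340.87872255 227.8083351 ]
 [343.20485425 244.64867201]
 [338.57015755 211.09517464]]
[[334.21876999 311.45312035]]
```

The tip appears at (338,230), higher or further back than predicted. I'll centre in y and creep into the knob to see where contact comes.

```bash
python3 -m jog '[[1,[-2,-7,-8],[0,0,0]],[1,[0,0,0],[0,0,0]],[1,[5,-1,0],[0,0,0]],[1,[5,-1,0],[0,0,0]],[1,[5,-1,0],[0,0,0]],[1,[5,-1,0],[0,0,0]],[1,[5,-1,0],[0,0,0]],[1,[0,0,0],[0,0,0]],[1,[0,0,0],[0,0,0]],[1,[0,0,0],[0,0,0]]]'
python3 look.py a2
```

```text
t: 4.35
position: [0.546, -0.1118, 0.2294]
eef_rot: [0.121, 0.993, -0.003, 0.004]
contact_force: [-0.0, 0.8, -0.5]
opening: 0.0008
4.35 [ 0.546  -0.1118  0.2294] local [ 37.7   2.2 229.4] F [-0.03  0.75 -0.49]
```

View pics/a2.png

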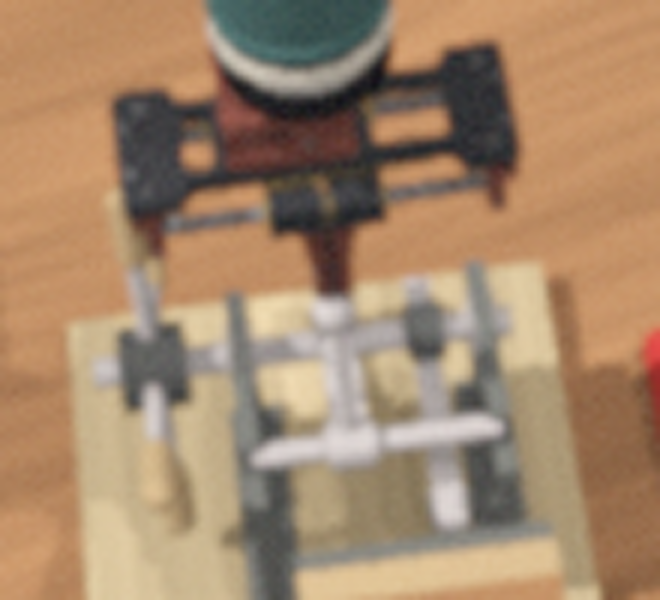

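```bash
python3 - <<'E'
from h import *
np.set_printoptions(precision=1,suppress=True)
print(proj("scene",[[0,0,0],[0,0,.02],[.1,0,0],[0,.1,0],[0,-.1,0]]))
print(proj("top",[[0,0,0],[.1,0,0]]))
print((proj("scene",[W(37.7,2,z) for z in (221,230,240,250,260,270)])-[235,150]+.5)*6)
print((proj("scene",[W(x,2,221) for x in (10,20,30)])-[235,150]+.5)*6)
from rig import camera
cv2.imwrite("pics/full2.png",camera("scene")[:,:,::-1]); 
a=camera("top")[:,:,::-1][125:260,285:425]
cv2.imwrite("pics/top2.png",cv2.resize(a,(616,594),interpolation=cv2.INTER_CUBIC))
E
```

```text
[[270.3 117.5]
 [269.8 113.9]
 [279.5 135.3]
 [294.2 109.6]
 [245.9 125.5]]
[[319.3 359.4]
 [318.4 328.5]]
[[339.7 321.5]
 [338.3 311.3]
 [336.9 299.9]
 [335.3 288.3]
 [333.8 276.6]
 [332.3 264.7]]
[[333.4 275.1]
 [335.7 291.7]
 [337.9 308.5]]
```

View pics/top2.png

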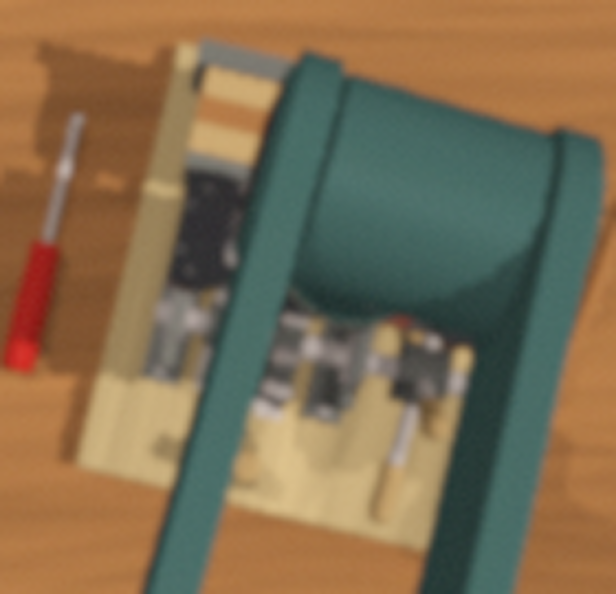

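View pics/full2.png

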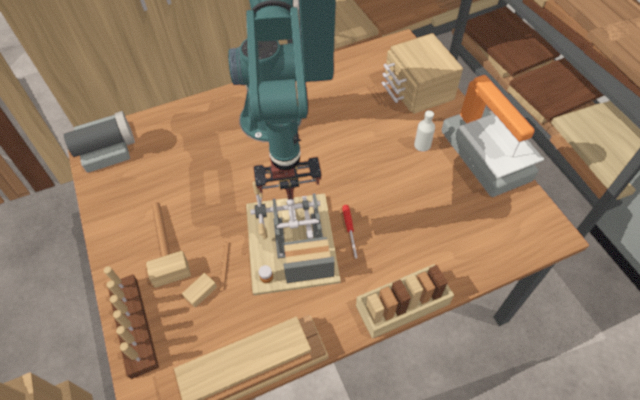

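```bash
python3 - <<'E'
from h import *
for s in ((470,75),(483,110),(495,150)):
  for t in ((207,230),(207,205),(207,260)):
    x,e=tri((235+s[0]/6-.5,150+s[1]/6-.5),zt(*t));print(s,t,x.round(3),Lc(x).round(0),round(e[0]*1000,1))
print(tri((235+330/6-.5,150+306/6-.5),zt(320,262)))
E
```

```text
(470, 75) (207, 230) [ 0.56  -0.041  0.395] [ 33.  74. 395.] 0.7
(470, 75) (207, 205) [ 0.571 -0.043  0.409] [ 44.  75. 409.] 2.9
(470, 75) (207, 260) [ 0.546 -0.039  0.378] [ 19.  72. 378.] 2.0
(483, 110) (207, 230) [ 0.563 -0.04   0.372] [ 36.  76. 372.] 1.9
(483, 110) (207, 205) [ 0.574 -0.042  0.387] [ 47.  77. 387.] 0.4
(483, 110) (207, 260) [ 0.549 -0.038  0.354] [ 22.  74. 354.] 4.7
(495, 150) (207, 230) [ 0.567 -0.039  0.346] [ 39.  78. 346.] 4.3
(495, 150) (207, 205) [ 0.578 -0.041  0.361] [ 50.  79. 361.] 1.9
(495, 150) (207, 260) [ 0.553 -0.037  0.327] [ 24.  76. 327.] 7.2
(array([ 0.55323045, -0.11763928,  0.2482371 ]), [np.float64(7.442837672812737e-05), np.float64(7.442837672810913e-05)])
```

The ball has not moved although the TCP is at local x 37.7. Both views place the gripper body where the state says in x. So the shut fingertips are really about 20 mm above the TCP (z ≈ 0.25, just over the ball). I'll back off, go about 18 mm lower and approach again.

```bash
python3 -m jog '[[1,[-12,3,0],[0,0,0]],[1,[-12,3,0],[0,0,0]],[1,[-9,2,0],[0,0,0]],[1,[0,0,0],[0,0,0]],[1,[0,0,-6],[0,0,0]],[1,[0,0,-6],[0,0,0]],[1,[0,0,-5],[0,0,0]],[1,[0,0,0],[0,0,0]],[1,[0,0,0],[0,0,0]],[1,[0,0,0],[0,0,0]]]'
python3 look.py a3
```

```text
t: 5.5
position: [0.5088, -0.1028, 0.2105]
eef_rot: [0.121, 0.993, -0.003, 0.004]
contact_force: [0.6, -0.5, 0.8]
opening: 0.0005
5.5 [ 0.5088 -0.1028  0.2105] local [ -0.5   1.1 210.5] F [ 0.56 -0.5   0.83]
```

View pics/a3.png

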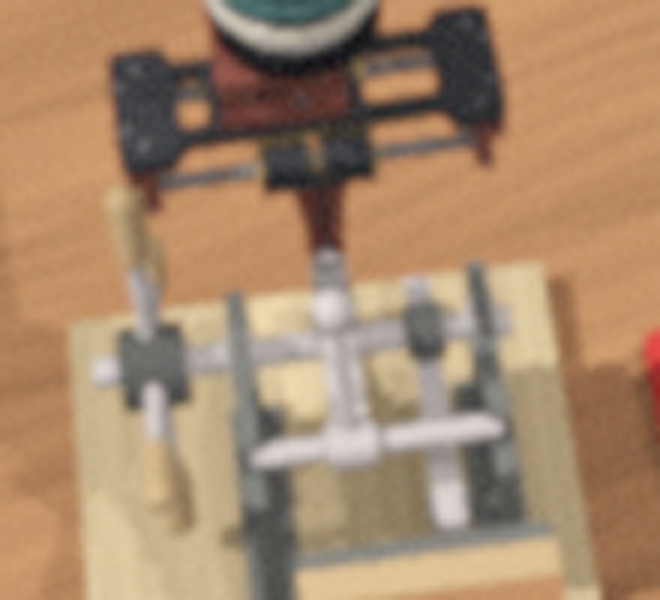

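The tip now sits at (322,250), matching z ≈ 0.23–0.24 next to the ball. Creeping in again.

```bash
python3 -m jog '[[1,[8,-2,0],[0,0,0]],[1,[8,-2,0],[0,0,0]],[1,[8,-2,0],[0,0,0]],[1,[8,-2,0],[0,0,0]],[1,[6,-2,0],[0,0,0]],[1,[6,-2,0],[0,0,0]],[1,[0,0,0],[0,0,0]],[1,[0,0,0],[0,0,0]],[1,[0,0,0],[0,0,0]],[1,[0,0,0],[0,0,0]]]'
python3 look.py a4
```

```text
t: 6.55
position: [0.558, -0.1162, 0.2108]
eef_rot: [0.121, 0.993, -0.003, 0.004]
contact_force: [-0.7, -0.1, -0.3]
opening: 0.0005
6.55 [ 0.558  -0.1162  0.2108] local [ 50.5   1.  210.8] F [-0.69 -0.1  -0.31]
```

View pics/a4.png

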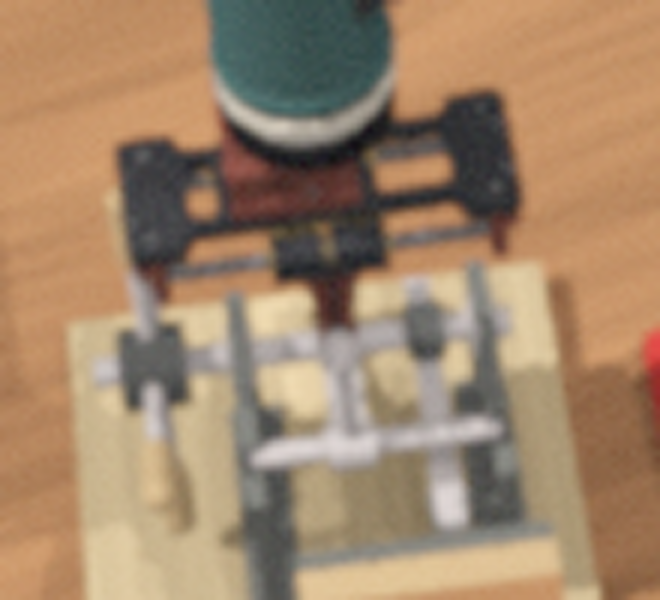

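The ball has moved to about (338,340), with a light −0.7 N on the finger. Continuing the push past balance.

```bash
python3 -m jog '[[1,[6,-2,0],[0,0,0]],[1,[6,-2,0],[0,0,0]],[1,[6,-1,0],[0,0,0]],[1,[6,-2,0],[0,0,0]],[1,[6,-1,0],[0,0,0]],[1,[0,0,0],[0,0,0]],[1,[0,0,0],[0,0,0]],[1,[0,0,0],[0,0,0]],[1,[0,0,0],[0,0,0]],[1,[0,0,0],[0,0,0]]]'
python3 look.py a5
```

```text
t: 7.6
position: [0.5907, -0.1249, 0.2108]
eef_rot: [0.121, 0.993, -0.003, 0.004]
contact_force: [0.1, 0.2, 0.3]
opening: 0.0003
7.6 [ 0.5907 -0.1249  0.2108] local [ 84.3   1.2 210.8] F [0.14 0.24 0.35]
```

View pics/a5.png

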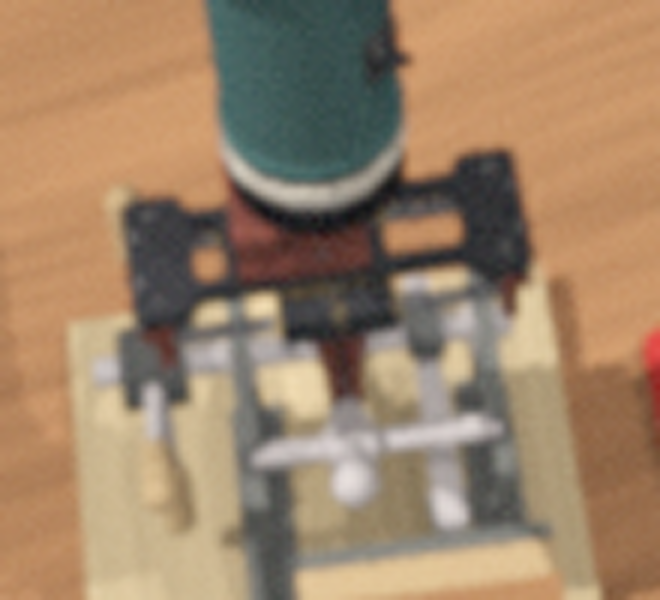

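The ball is at (354,482), so the pawl is thrown right back. I'll lift straight out and move to the −x side of the upper spoke.

```bash
python3 -m jog '[[1,[0,0,40],[0,0,0]],[1,[0,0,40],[0,0,0]],[1,[-35,-10,0],[0,0,0]],[1,[-35,-10,0],[0,0,0]],[1,[-35,-10,0],[0,0,0]],[1,[-35,-10,0],[0,0,0]],[1,[-30,-9,0],[0,0,0]],[1,[0,0,0],[0,0,0]],[1,[0,0,0],[0,0,0]],[1,[0,0,0],[0,0,0]]]'
python3 look.py b1
```

```text
t: 8.65
position: [0.4148, -0.1742, 0.2942]
eef_rot: [0.12, 0.993, -0.004, 0.006]
contact_force: [1.0, -0.2, 0.1]
opening: 0.0004
8.65 [ 0.4148 -0.1742  0.2942] local [-72.5 -92.4 294.2] F [ 0.99 -0.16  0.09]
```

View pics/b1.png

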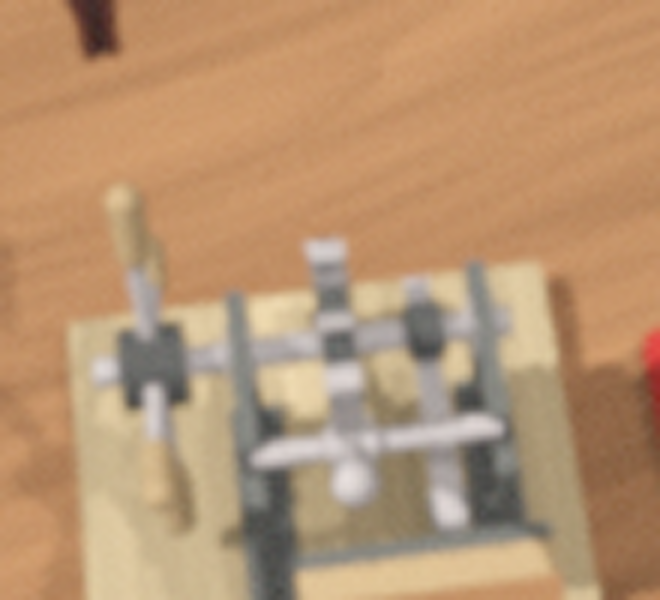

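The spoke end is at (122,190), still unturned, and the ball is at (354,482). Descending, then pushing part way.

```bash
python3 -m jog '[[1,[-1,-3,-30],[0,0,0]],[1,[0,0,-30],[0,0,0]],[1,[0,0,-27],[0,0,0]],[1,[0,0,0],[0,0,0]],[1,[9,-2,0],[0,0,0]],[1,[8,-2,0],[0,0,0]],[1,[7,-2,0],[0,0,0]],[1,[7,-2,0],[0,0,0]],[1,[6,-2,0],[0,0,0]],[1,[0,0,0],[0,0,0]]]'
python3 look.py b2
```

```text
t: 9.7
position: [0.4637, -0.1892, 0.2102]
eef_rot: [0.117, 0.993, -0.006, 0.011]
contact_force: [-0.5, -0.3, 0.8]
opening: 0.0006
9.7 [ 0.4637 -0.1892  0.2102] local [-21.4 -94.1 210.2] F [-0.52 -0.25  0.83]
```

View pics/b2.png

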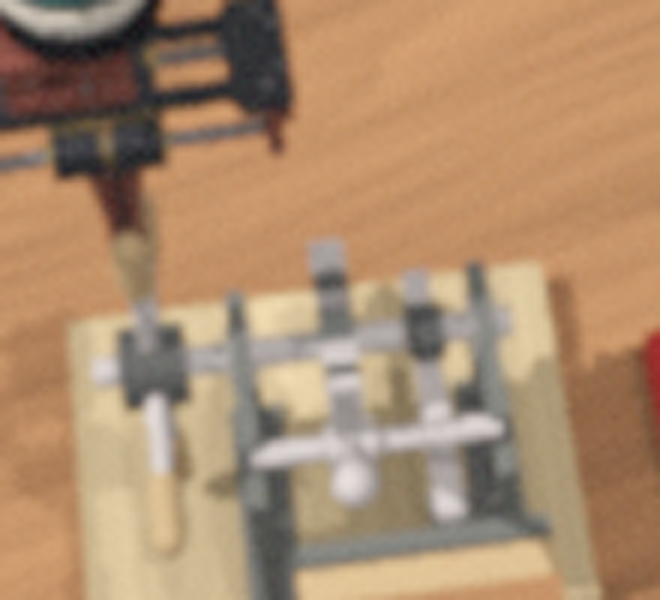

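The wheel is turning, with the grip end now near (132,240). I'll compare that with the predicted pixels for each q.

```bash
python3 - <<'E'
from h import *
np.set_printoptions(precision=0,suppress=True)
T=lambda p:((proj("scene",p)-[235,150]+.5)*6)[0]
for q in (-.1,-.05,0,.2,.25,.3,.35,.4,.5,.55,.6,.65): print(q,"up",T(spoke(q)),"+x spoke end",T(spoke(q+np.pi/2)),"-x end",T(spoke(q-np.pi/2)))
E
```

```text
-0.1 up [122. 180.] +x spoke end [159. 495.] -x end [150. 255.]
-0.05 up [122. 185.] +x spoke end [161. 504.] -x end [148. 246.]
0 up [122. 192.] +x spoke end [162. 513.] -x end [147. 238.]
0.2 up [124. 222.] +x spoke end [169. 543.] -x end [141. 207.]
0.25 up [125. 231.] +x spoke end [170. 550.] -x end [140. 200.]
0.3 up [125. 240.] +x spoke end [171. 556.] -x end [138. 194.]
0.35 up [126. 250.] +x spoke end [173. 561.] -x end [137. 188.]
0.4 up [127. 259.] +x spoke end [174. 566.] -x end [136. 182.]
0.5 up [129. 280.] +x spoke end [176. 574.] -x end [133. 172.]
0.55 up [131. 291.] +x spoke end [177. 577.] -x end [132. 168.]
0.6 up [132. 302.] +x spoke end [178. 580.] -x end [131. 164.]
0.65 up [133. 313.] +x spoke end [179. 582.] -x end [130. 161.]
```

Reading is q ≈ 0.28. Another ~19 mm gets to about 0.5.

```bash
python3 -m jog '[[1,[0,0,0],[0,0,0]],[1,[4,-1,0],[0,0,0]],[1,[4,-1,0],[0,0,0]],[1,[4,-1,0],[0,0,0]],[1,[3,-1,0],[0,0,0]],[1,[0,0,0],[0,0,0]],[1,[0,0,0],[0,0,0]],[1,[0,0,0],[0,0,0]],[1,[0,0,0],[0,0,0]],[1,[0,0,0],[0,0,0]]]'
python3 look.py b3
```

```text
t: 10.75
position: [0.4788, -0.1934, 0.2103]
eef_rot: [0.117, 0.993, -0.006, 0.01]
contact_force: [-0.7, 1.0, 1.1]
opening: 0.0002
10.75 [ 0.4788 -0.1934  0.2103] local [ -5.7 -94.1 210.3] F [-0.74  1.03  1.06]
```

View pics/b3.png

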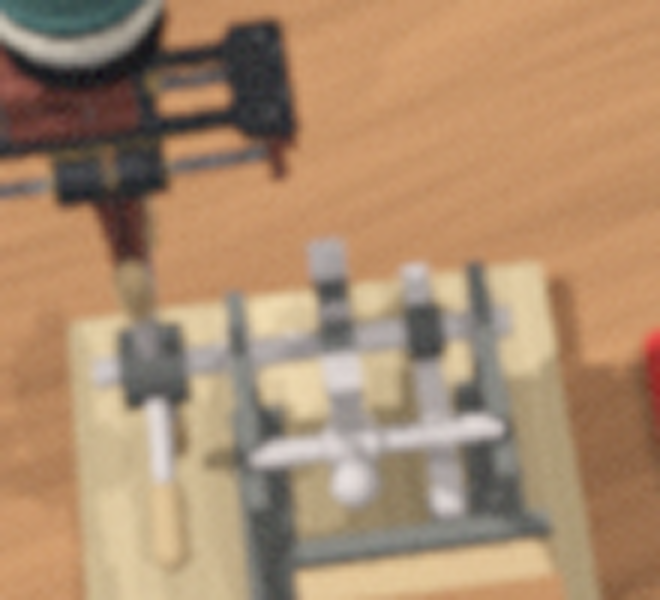

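The grip end is at (134,265) and the +x spoke end at (167,567), so q ≈ 0.44. About 10 mm more.

```bash
python3 -m jog '[[1,[3,-1,0],[0,0,0]],[1,[3,-1,0],[0,0,0]],[1,[3,-1,0],[0,0,0]],[1,[0,0,0],[0,0,0]],[1,[0,0,0],[0,0,0]],[1,[0,0,0],[0,0,0]],[1,[-6,2,0],[0,0,0]],[1,[-10,3,0],[0,0,0]],[1,[-12,3,0],[0,0,0]],[1,[0,0,0],[0,0,0]]]'
python3 look.py b4
```

```text
t: 11.8
position: [0.4584, -0.1877, 0.21]
eef_rot: [0.117, 0.993, -0.006, 0.011]
contact_force: [-0.7, -0.9, -0.2]
opening: 0.0007
11.8 [ 0.4584 -0.1877  0.21  ] local [-26.9 -94.  210. ] F [-0.68 -0.86 -0.24]
```

View pics/b4.png

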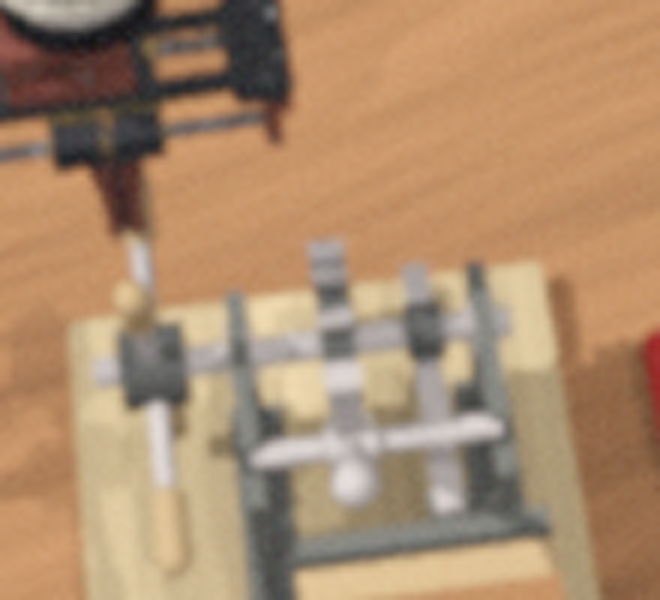

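The grip end is at (130,296), so q ≈ 0.56–0.57, and the fingers are clear. I'll lift and cross over to the +x side of the ball, then check the wheel again there.

```bash
python3 -m jog '[[1,[-3,1,40],[0,0,0]],[1,[0,0,45],[0,0,0]],[1,[38,6,0],[0,0,0]],[1,[38,6,0],[0,0,0]],[1,[38,6,0],[0,0,0]],[1,[38,6,0],[0,0,0]],[1,[38,6,0],[0,0,0]],[1,[28,4,0],[0,0,0]],[1,[0,0,0],[0,0,0]],[1,[0,0,0],[0,0,0]]]'
python3 look.py c1
```

```text
t: 12.85
position: [0.6831, -0.1516, 0.3007]
eef_rot: [0.119, 0.993, -0.007, 0.015]
contact_force: [1.0, -0.1, 0.4]
opening: 0.0003
12.85 [ 0.6831 -0.1516  0.3007] local [180.5  -0.4 300.7] F [ 0.99 -0.11  0.44]
```

View pics/c1.png

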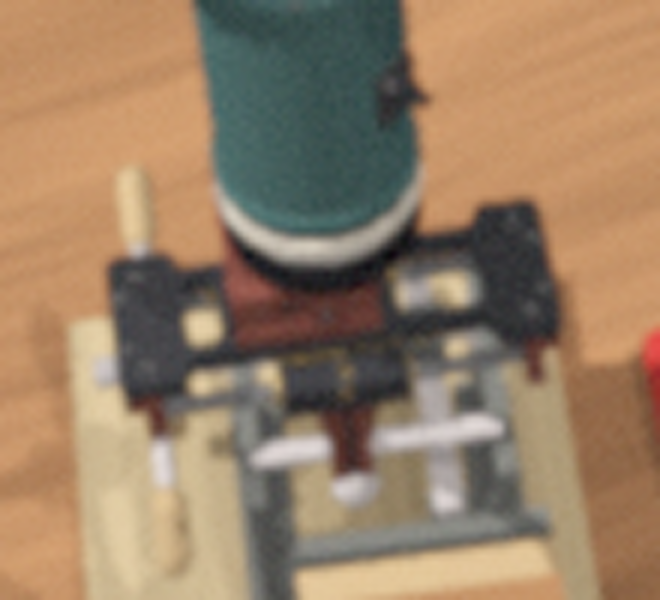

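The −x spoke end at (131,168) confirms q ≈ 0.53–0.57. Descending behind the ball (+x side) and approaching.

```bash
python3 -m jog '[[1,[0,0,-35],[0,0,0]],[1,[0,0,-35],[0,0,0]],[1,[0,0,-32],[0,0,0]],[1,[0,0,0],[0,0,0]],[1,[-7,2,0],[0,0,0]],[1,[-7,2,0],[0,0,0]],[1,[-6,2,0],[0,0,0]],[1,[-6,2,0],[0,0,0]],[1,[0,0,0],[0,0,0]],[1,[0,0,0],[0,0,0]]]'
python3 look.py c2
```

```text
t: 13.9
position: [0.652, -0.1464, 0.2087]
eef_rot: [0.121, 0.992, -0.009, 0.022]
contact_force: [0.8, 0.4, -0.1]
opening: 0.0003
13.9 [ 0.652  -0.1464  0.2087] local [149.1  -3.4 208.7] F [ 0.81  0.39 -0.06]
```

View pics/c2.png

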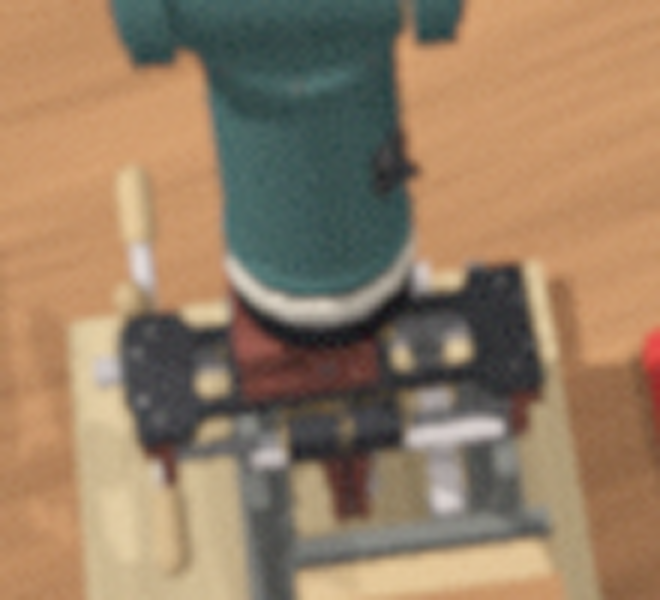

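z only reached 0.209, so the tip may be too high on the ball. I'll back off, go lower and approach again.

```bash
python3 -m jog '[[1,[10,-1,0],[0,0,0]],[1,[12,-2,0],[0,0,0]],[1,[0,0,0],[0,0,0]],[1,[0,0,-10],[0,0,0]],[1,[0,0,-10],[0,0,0]],[1,[0,0,0],[0,0,0]],[1,[0,0,0],[0,0,0]],[1,[-7,2,0],[0,0,0]],[1,[-7,2,0],[0,0,0]],[1,[0,0,0],[0,0,0]]]'
python3 look.py c3
```

```text
t: 14.95
position: [0.6609, -0.1452, 0.1849]
eef_rot: [0.121, 0.992, -0.008, 0.021]
contact_force: [0.3, -0.2, 0.3]
opening: 0.0002
14.95 [ 0.6609 -0.1452  0.1849] local [157.4   0.  184.9] F [ 0.26 -0.16  0.29]
```

View pics/c3.png

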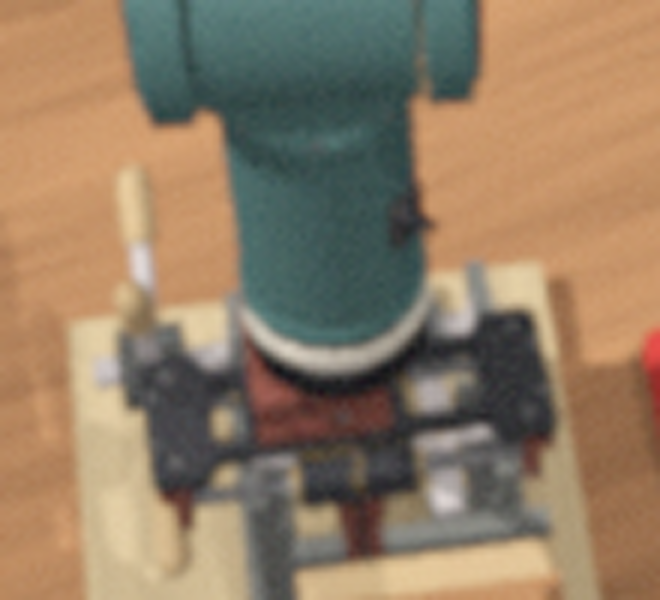

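```bash
python3 -m jog '[[1,[-7,2,0],[0,0,0]],[1,[-7,2,0],[0,0,0]],[1,[-7,2,0],[0,0,0]],[1,[-7,2,0],[0,0,0]],[1,[-7,2,0],[0,0,0]],[1,[-7,2,0],[0,0,0]],[1,[-7,2,0],[0,0,0]],[1,[0,0,0],[0,0,0]],[1,[0,0,0],[0,0,0]],[1,[0,0,0],[0,0,0]]]'
python3 look.py c4
```

```text
t: 16.0
position: [0.6172, -0.1327, 0.1916]
eef_rot: [0.121, 0.992, -0.01, 0.032]
contact_force: [0.1, -0.2, -0.1]
opening: 0.0005
16.0 [ 0.6172 -0.1327  0.1916] local [111.9   0.6 191.6] F [ 0.14 -0.21 -0.07]
```

View pics/c4.png

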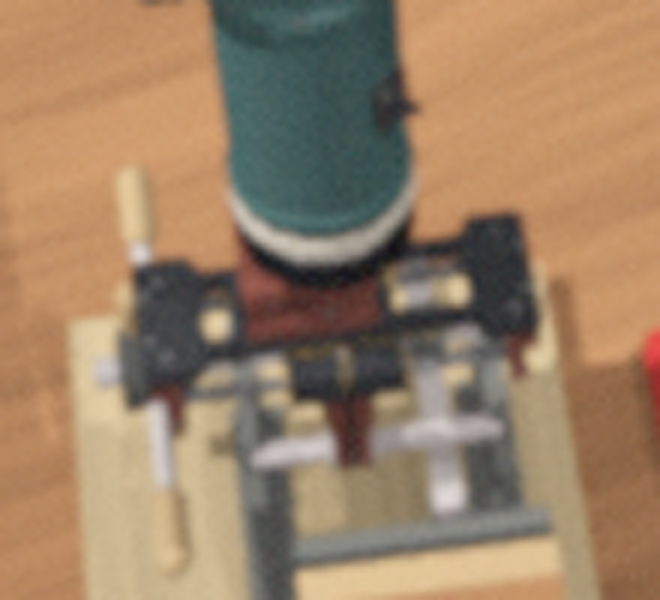

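```bash
python3 -m jog '[[1,[-6,2,-1],[0,0.01,0]],[1,[-6,2,-1],[0,0.01,0]],[1,[-6,2,-1],[0,0.01,0]],[1,[-6,1,-1],[0,0.01,0]],[1,[-3,1,0],[0,0.01,0]],[1,[0,0,0],[0,0,0]],[1,[0,0,0],[0,0,0]],[1,[0,0,0],[0,0,0]],[1,[0,0,0],[0,0,0]],[1,[0,0,0],[0,0,0]]]'
python3 look.py c5
```

```text
t: 17.05
position: [0.5882, -0.1241, 0.1868]
eef_rot: [0.121, 0.993, -0.013, 0.005]
contact_force: [-0.5, -0.5, 0.3]
opening: 0.0006
17.05 [ 0.5882 -0.1241  0.1868] local [ 81.7   1.3 186.8] F [-0.52 -0.49  0.27]
```

View pics/c5.png

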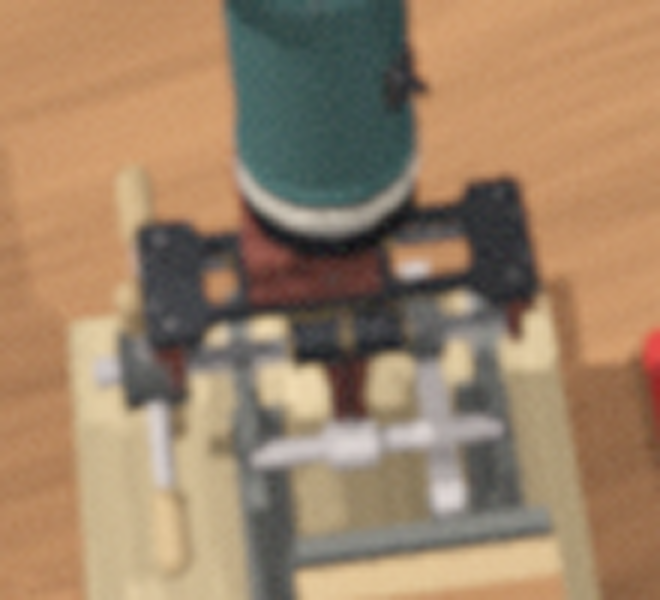

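The finger hides the ball, but at local x ≈ 82 the lever must be past balance. I'll ease off, lift and withdraw to see.

```bash
python3 -m jog '[[1,[6,-2,0],[0,0,0]],[1,[6,-2,5],[0,0,0]],[1,[0,0,35],[0,0,0]],[1,[0,0,40],[0,0,0]],[1,[0,0,40],[0,0,0]],[1,[-20,35,0],[0,0,0]],[1,[-28,40,0],[0,0,0]],[1,[-28,40,0],[0,0,0]],[1,[-28,40,0],[0,0,0]],[1,[-20,25,0],[0,0,0]]]'
python3 look.py d1; python3 - <<'E'
from rig import camera
import cv2
a=camera("top")[:,:,::-1][125:260,285:425]
cv2.imwrite("pics/d1t.png",cv2.resize(a,(616,594),interpolation=cv2.INTER_CUBIC))
E
```

```text
t: 18.1
position: [0.481, 0.0515, 0.3147]
eef_rot: [0.124, 0.992, -0.013, 0.009]
contact_force: [1.2, -0.7, 0.2]
opening: -0.0002
18.1 [0.481  0.0515 0.3147] local [-67.8 142.7 314.7] F [ 1.15 -0.67  0.22]
```

View pics/d1.png

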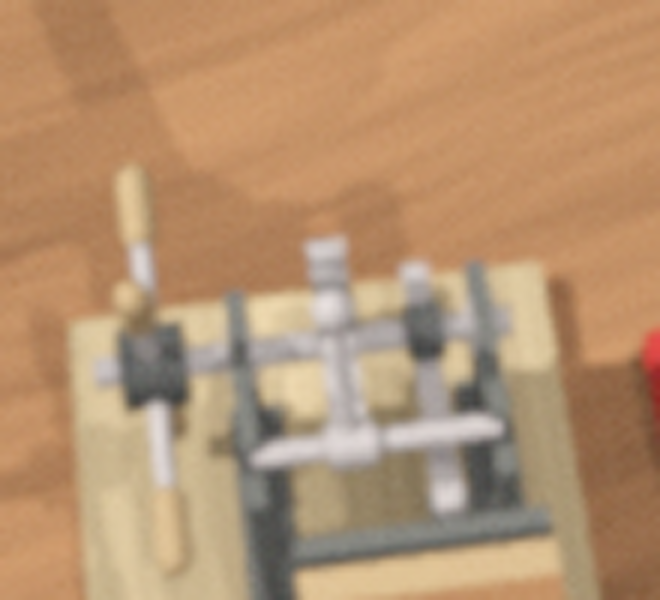

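View pics/d1t.png

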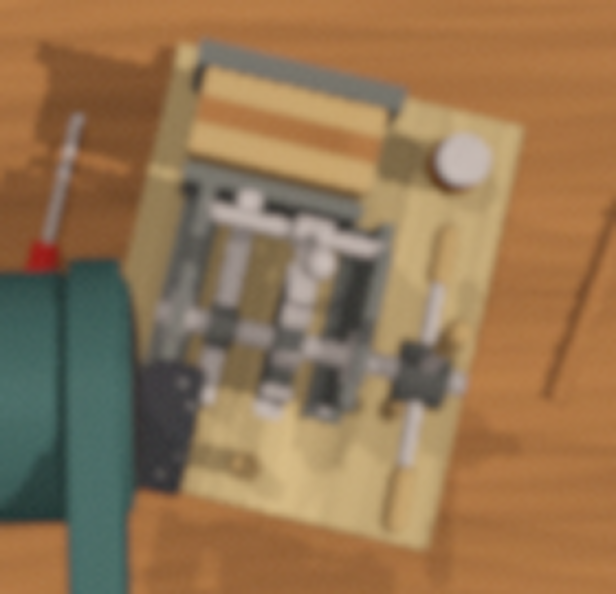

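Ball is back at (332,304) in scene and (320,262) in top, as at the start. I'll check numerically by matching the knob against the first pictures, and the spoke end against the earlier prediction.

```bash
python3 - <<'E'
from h import *
from rig import camera
def cen(win):  # sub-pixel match
    pass
for n in("scene","top"):
    old=cv2.imread(f"pics/{n}0.png");new=camera(n)[:,:,::-1].copy();cv2.imwrite(f"pics/{n}_end.png",new)
    k=proj(n,knob(0))[0];u,v=int(round(k[0])),int(round(k[1]))
    up=lambda im,r:cv2.resize(cv2.cvtColor(im,cv2.COLOR_BGR2GRAY)[v-r:v+r,u-r:u+r],None,fx=10,fy=10,interpolation=cv2.INTER_CUBIC)
    m=cv2.matchTemplate(up(new,9),up(old,5),cv2.TM_CCOEFF_NORMED);_,s,_,l=cv2.minMaxLoc(m)
    print(n,"score",round(s,3),"shift px",(np.array(l)-40)/10,"expected for p=.06:",(proj(n,knob(.06))-proj(n,knob(0)))[0].round(2))
    hsv=cv2.cvtColor(new,cv2.COLOR_BGR2HSV)
    for nm,(a,b) in dict(plusx=(0,np.pi/2),minusx=(0,-np.pi/2)).items():
        pass
from rig import arm;print(arm.get_state()['contact_force'].round(2),abs(arm.get_state()['qd']).max().round(3))
# loose things: image difference away from arm/press
E
python3 - <<'E'
from h import *
a=cv2.imread("pics/top_end.png")
for q in (.45,.55,.65):
    print(q,[((proj("top",spoke(q+d))[0]-[285,125]+.5)*4.4).round(0) for d in (0,np.pi/2,-np.pi/2)])
d=cv2.absdiff(cv2.imread("pics/scene0.png"),cv2.imread("pics/scene_end.png")).max(2)
b=cv2.morphologyEx((d>45).astype(np.uint8),cv2.MORPH_OPEN,np.ones((2,2)))
n,_,st,c=cv2.connectedComponentsWithStats(b)
print([(c[i].round(),st[i,4]) for i in range(1,n) if st[i,4]>8])
E
```

```text
scene score 0.966 shift px [0.  0.1] expected for p=.06: [0.15 1.13]
top score 0.993 shift px [-0.1  0. ] expected for p=.06: [ 0.47 -1.77]
[ 0.21 -0.67  1.27] 0.03
0.45 [array([460., 348.]), array([455., 220.]), array([390., 536.])]
0.55 [array([463., 331.]), array([451., 224.]), array([393., 534.])]
0.65 [array([466., 314.]), array([447., 230.]), array([397., 531.])]
[(array([266.,  18.]), np.int32(1432)), (array([329.,  61.]), np.int32(6434)), (array([439.,  11.]), np.int32(455)), (array([453.,  20.]), np.int32(17)), (array([420.,  38.]), np.int32(443)), (array([447.,  42.]), np.int32(109)), (array([294.,  42.]), np.int32(115)), (array([237.,  74.]), np.int32(303)), (array([401.,  71.]), np.int32(188)), (array([368.,  74.]), np.int32(594)), (array([389.,  72.]), np.int32(13)), (array([395.,  80.]), np.int32(34)), (array([392.,  87.]), np.int32(45)), (array([386.,  93.]), np.int32(182)), (array([484., 105.]), np.int32(619)), (array([264.,  94.]), np.int32(152)), (array([380., 101.]), np.int32(37)), (array([392., 105.]), np.int32(14)), (array([532., 111.]), np.int32(139)), (array([602., 122.]), np.int32(479)), (array([486., 143.]), np.int32(837)), (array([554., 129.]), np.int32(44)), (array([569., 152.]), np.int32(309)), (array([528., 152.]), np.int32(10)), (array([486., 171.]), np.int32(177)), (array([500., 165.]), np.int32(12)), (array([474., 184.]), np.int32(148)), (array([259., 190.]), np.int32(33)), (array([305., 195.]), np.int32(10)), (array([260., 204.]), np.int32(18)), (array([261., 216.]), np.int32(9)), (array([263., 228.]), np.int32(38))]
```

The pawl is home (knob shift 0.1 px or less, where 0.06 rad would give 1.1–1.8 px). The wheel is at about 0.53–0.57. The difference picture shows only the spokes, arm and shadows changed. Handing in.

```bash
python3 -c "
from rig import arm
print(arm.get_state()['t'],arm.finish_job())"
```

```text
the job is handed in; nothing more can be done
18.3 None
```

I slackened the press by one notch and handed the job in at 18.3 s. With the fingers shut, I threw the pawl back, pushed the upper spoke in three gentle stages, and tipped the pawl home from its far side. The arm was then lifted well clear.

**Last checks:**
- **Pawl:** the ball matches its first-picture position to within 0.1 pixel in both views. A pawl 0.06 rad out would show as 1.1 to 1.8 pixels, so I take it as home.
- **Wheel:** it reads about 0.53–0.57 rad from the spoke ends in both views. That is an estimate by eye against projected positions, not a direct reading.
- **Loose things:** none showed a change in the scene picture. The differences I found were the spokes, the arm and its shadows.
- **Forces:** the readings between moves stayed below about 1.5 N.

**What disagreed:**
- **Fingertip height:** the shut fingertips looked and behaved about 20–30 mm higher than the stated tip position. My first pass went over the ball without touching it, so I repeated it lower.
- **Far-side approach:** it stopped too high the first time and also needed a second, lower pass. The tool tilted up to about 0.06 rad there, and I corrected it during the final push.

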